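# Open the childproof tablet drawer with its release key

## Task

Get the dishwasher-tablet drawer open: take the red-handled release key from its wooden stand, push its thin rod gently down through the slot in the top of the box until the hidden spring latch lets go and the drawer springs out a little, then stand the key back in its stand, and only after that pull the drawer most of the way out by its handle, or fully. The latch is somewhere under the slot, out of sight, so feel for it and do not force it; leave the other things on the worktop where they are.

Things in the scene. Friction and masses are not known exactly. Their poses are not given: they have to be found in the camera images.
- box: White box, 140 (x) x 240 (y) x 90 mm high, fixed to the worktop. Origin: centre of its underside; z up, x from its front (the drawer side, which faces the robot) to its back, y along its front. Its right-hand third (y below -35 mm) is the closed latch chamber, the rest holds the drawer.
- slot (a point): Centre of the access slot, on the top face of the box, 90 mm above the worktop; it has the box's axes. The slot is 34 mm long along x and 10 mm wide along y, through a 6 mm thick top, with a thin blue frame round it. Below it is a hollow chamber: a rod that misses the latch pad meets nothing down to 60 mm below the top face. The key must never press on the box or its parts with more than 15 N.
- latch_space (a point): Middle of the space (not of the pad) where the hidden latch pad is, 29 mm under the slot's centre. The flat pad, 12 mm long (x) and 18 mm wide (y), has its centre within 10 mm of here along x and its top within 14 mm of this height. Pushed down it resists with 2 N at first and 4 to 5 N after about 6 mm, where the latch lets go; a hard stop follows at 8.5 mm.
- drawer (a joint): Opening of the drawer (m): 0 latched shut; it springs out to about 0.025 when the latch lets go; 0.065 fully out (a hard stop). It slides to the box's -x with about 1 N of friction.
- handle (a point): Middle of the drawer's steel bar handle (moves with the drawer): round bar 8 mm thick, 90 mm long along the box's y, 30 mm in front of the blue drawer front, 60 mm above the worktop, free from above.
- key: Release key, upright: steel rod 6 mm in diameter and 62 mm long, then a collar 24 mm in diameter and 4 mm thick, then a red handle 16 mm in diameter and 60 mm long; 50 to 85 g. Origin: the tip of the rod; z along the key, towards the handle. At the start it stands in the stand with its collar on the stand's top.
- key_handle (a point): Middle of the key's red handle, 96 mm above the rod's tip.
- stand: Wooden stand for the key, 56 x 56 x 68 mm, fixed, origin in the centre of its underside, z up.
- stand_mouth (a point): Centre of the mouth of the stand's hole, on its top face 68 mm above the worktop; the hole is 12 mm in diameter and goes right through.
- tumbler: Bystander: clear drinking glass, 80 mm in diameter, 91 mm high; origin in the centre of its underside.
- lemon: Bystander: lemon, 76 x 57 x 59 mm; origin in the centre of its underside.
- spice_bay: Bystander: small glass spice jar with a red cap, 45 mm in diameter, 106 mm high; origin in the centre of its underside.
- table_shaker: Bystander: small shaker with a grey top, 44 mm in diameter, 90 mm high; origin in the centre of its underside.
Mind the look-alikes: they are no part of the job. What is shaped like the key but green or white is not meant.

How it is judged:
By the outcome, as a careful person would: the job done as asked, in the order asked, and still so for the second after the job is handed in, with the robot touching nothing.
It also fails if it takes over 54 s, if anything falls off the work surface, if the arm or the gripper's body presses on something with over 40 N, if the wrist force passes 120 N, or if a joint passes its speed limit or range.

## Robot

A 7-joint arm with a two-finger parallel gripper is mounted at the origin on a cart in front of the work surface, level with it; the furniture and walls round the work are solid. World frame = base frame: x ahead of the robot, y to its left, z up, the work surface at z = 0. Lengths are in mm, angles in rad, forces in N, time in s.
With the tool pointing down it reaches from about 350 to 775 mm from the base axis. Payload 3.1 kg.
Tool frame: the origin (TCP) lies midway between the tips of the shut fingers; the grasp point (between the pads) lies 19 mm behind it (bot.grip_point_offset is the distance from the TCP to the grasp point, in mm); z points along the fingers, y is the line along which they close (so a half turn about z gives the same grasp; the last joint's range is limited). The gripper opens to 85 mm and grips with 20 to 120 N. Pads are 22 mm wide; open, the fingers measure 114 mm over their backs; the gripper's body (76 mm by 85 mm) begins 54 mm behind the grasp point. The pads swing forward as they close: fully open they stand 13 mm farther back than shut.
Start: joints at [1.134, 0.311, 0.014, 1.512, -0.004, 1.319, -0.027], TCP at [211.576, -507.694, 231.304] pointing down, gripper open.
Joint ranges: [-2.7, 2.7], [-0.3, 1.91], [-1.27, 1.3], [0.12, 2.57], [-1.44, 4.58], [0.2, 2.03], [-3.05, 3.05]. Speed limits (rad/s): [2.79, 2.79, 3.14, 3.14, 3.14, 3.14, 3.14].

## Interface

Orientations are given as a 3x3 rotation matrix whose columns are the frame's x, y, z axes.
In Python, from bench import bot gives the robot as it stands. Calls block until the motion is done:
- bot.move_to(position, orientation): joint-space move of the TCP to a pose.
- bot.move_straight(position, attitude=None, velocity=150): straight line of the TCP; attitude=None keeps the orientation; velocity is the mean speed in mm/s.
- bot.move_joints(angles): joint-space move.
- bot.command_gripper(opening, grip_force=None): finger opening in mm; grip_force is the grip in N (None keeps the last); returns when the fingers have stopped.
- bot.sleep(seconds).
- bot.solve_ik(position, orientation): joint angles nearest the present ones, or None.
- bot.observe(): the state.
- bot.capture(name): name is "scene" or "side" or "wrist"; returns a dict with "frame" (384x512x3 uint8, red, green, blue), "depth" (384x512 float32, mm along the optical axis (not along the pixel's ray), 0 where there is no reading), "mtx" (3x3 intrinsics, pixels), "R" (3x3) and "t" (3): a world point X has camera coordinates R X + t. Camera axes: x right, y down, z forward; pixel columns grow to the right and rows downward; lengths in mm; the calibration is good to about 2 mm. A picture is of the moment at which its call begins.
A pose or a line that the arm cannot do raises bot.MotionError and nothing moves.
- bot.job_done(): hands the job in; it is judged then, once.
The state is a dict: "clock": time; "joint_pos": joint angles; "qvel": joint speeds; "tau": joint torques, N m; "eef_pos": TCP position; "tcp_rot": TCP orientation; "force": force on the tool from outside, world axes, zero at the start; "moment": the same for the moment, N m; "gripper_width": finger opening in mm; "grasp_force": force on a finger pad.
Only numpy, scipy, OpenCV 4.12 (cv2) and the standard library are available. Lean on these libraries where they do the work, as an engineer would, in place of code of your own. Each camera call takes 0.05 s, during which the arm holds its last target. There are 200 camera calls.

## Working session

There is one attempt and no reset: what is moved stays moved. The work goes in short steps, each a Python script; the robot and the scene stay as the last script left them, time stands still between calls to the robot, and variables do not carry over. Pictures are saved under pics/ and viewed, at most 10 in all, crops included, and the job is handed in when it is done.

```bash
ls; mkdir -p pics
python3 - <<'E'
from bench import bot
import cv2,numpy as np
for n in("scene","side"):
    c=bot.capture(n); cv2.imwrite(f"pics/{n}0.png",c["frame"][...,::-1]); np.savez(f"{n}0.npz",**{k:np.array(v) for k,v in c.items()})
    print(n,np.round(c["mtx"],1).tolist(),np.round(-c["R"].T@c["t"]),np.round(c["R"],2).tolist())
a=cv2.imread("pics/scene0.png");b=cv2.imread("pics/side0.png")
cv2.imwrite("pics/both0.png",cv2.resize(np.vstack([a,b]),None,fx=.78,fy=.78))
print(bot.observe())
E
```

```text
pics
scene [[462.8, 0.0, 256.3], [0.0, 462.8, 190.5], [0.0, 0.0, 1.0]] [-157.  510.  962.] [[-0.61, -0.79, 0.0], [-0.58, 0.44, -0.69], [0.55, -0.42, -0.72]]
side [[427.0, 0.0, 252.0], [0.0, 427.0, 194.2], [0.0, 0.0, 1.0]] [   59. -1003.   610.] [[0.92, -0.39, 0.01], [-0.17, -0.41, -0.89], [0.36, 0.82, -0.45]]
{'clock': 0.1, 'joint_pos': array([ 1.13431387,  0.31165376,  0.01398083,  1.51290521, -0.00439029,
        1.31921083, -0.02720523]), 'qvel': array([ 1.01741266e-03, -7.05584571e-04,  2.03505498e-04, -2.32385715e-03,
       -8.17305183e-05, -4.30258903e-04, -2.25554476e-03]), 'tau': array([ 7.35156973e-04, -3.80852151e+01,  1.46797816e-01, -2.31242895e+01,
        1.24347987e-02,  8.07768287e-03, -5.02768114e-05]), 'eef_pos': array([ 211.2948476 , -507.07723128,  230.32182612]), 'tcp_rot': array([[ 9.23047421e-01,  3.84685099e-01, -9.13084265e-04],
       [ 3.84686170e-01, -9.23045382e-01,  1.94266560e-03],
       [-9.55037062e-05, -2.14442336e-03, -9.99997696e-01]]), 'force': array([0.33173766, 0.55325664, 0.07850921]), 'moment': array([0.00151976, 0.02222958, 0.01058792]), 'grasp_force': 0.0, 'gripper_width': 85.32479235539262}
```

View pics/scene0.png

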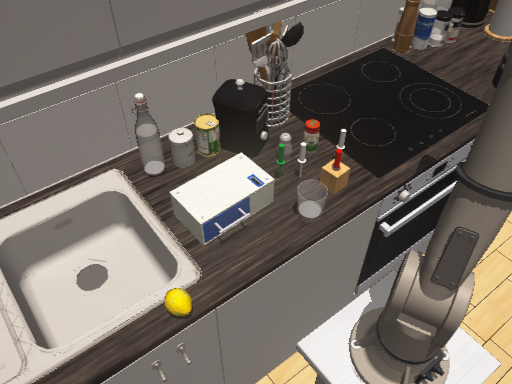

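View pics/side0.png

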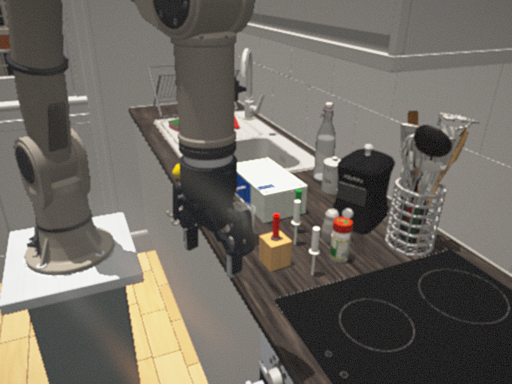

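The scene view shows four key-like candidates: red at (338,158) in the wooden stand (335,178), green at (281,153), white at (303,152) and white at (342,138). The red one in the wooden stand fits, since the others are the wrong colour. The spice jar's red cap at (312,125) is not a key. The box's blue slot frame is at (256,180) and the handle bar at about (232,220).

```bash
cat > h.py <<'E'
import numpy as np,cv2
def ray(c,uv,z):
    d=c["R"].T@np.linalg.solve(c["mtx"],np.array([uv[0],uv[1],1.])); o=-c["R"].T@c["t"]
    return o+d*(z-o[2])/d[2]
def proj(c,X):
    p=c["mtx"]@(c["R"]@np.asarray(X,float)+c["t"]); return p[:2]/p[2]
def cloud(c):
    h,w=c["depth"].shape; v,u=np.mgrid[:h,:w]
    P=np.stack([u,v,np.ones_like(u)],-1)@np.linalg.inv(c["mtx"]).T*c["depth"][...,None]
    return (P-c["t"])@c["R"]
def comps(m,mn=12):
    n,l,s,ce=cv2.connectedComponentsWithStats(m.astype(np.uint8))
    return [(l==i,s[i],ce[i]) for i in range(1,n) if s[i][4]>=mn]
def hsv(c): return cv2.cvtColor(c["frame"],cv2.COLOR_RGB2HSV).astype(int)
E
python3 - <<'E'
from h import *
im=cv2.imread("pics/scene0.png")
cv2.imwrite("pics/crop1.png",cv2.resize(im[115:245,165:360],None,fx=4,fy=4,interpolation=cv2.INTER_CUBIC))
for n in("scene","side"):
    c=dict(np.load(n+"0.npz")); H=hsv(c); P=cloud(c)
    masks={"red":((H[...,0]<8)|(H[...,0]>172))&(H[...,1]>170)&(H[...,2]>90),"blue":(abs(H[...,0]-113)<12)&(H[...,1]>120)&(H[...,2]>50),
     "wood":(abs(H[...,0]-17)<7)&(H[...,1]>120)&(H[...,2]>120)}
    for k,m in masks.items():
        for mm,s,ce in comps(m):
            p=P[mm&(c["depth"]>0)]
            if len(p)==0 or not(-500<np.median(p[:,1])<500 and 300<np.median(p[:,0])<850): continue
            print(n,k,s.tolist(),ce.round(1),"med",np.median(p,0).round(),"lo",np.percentile(p,3,0).round(),"hi",np.percentile(p,97,0).round())
    # box top
    m=(abs(P[...,2]-90)<7)&(H[...,1]<60)&(H[...,2]>120)&(P[...,0]>300)&(P[...,0]<800)
    for mm,s,ce in sorted(comps(m,200),key=lambda q:-q[1][4])[:2]:
        p=P[mm]; r=cv2.minAreaRect(p[:,:2].astype(np.float32)); print(n,"top",s.tolist(),np.median(p[:,2]),r)
    # blue frame on top plane
    for mm,s,ce in comps(masks["blue"],12):
        if s[4]<600 and abs(np.median(P[mm][:,2])-90)<12:
            v,u=np.nonzero(mm); q=np.array([ray(c,(a,b),91)[:2] for a,b in zip(u,v)],np.float32); print("frame",ray(c,ce,91),cv2.minAreaRect(q))
E
```

```text
scene red [305, 119, 15, 15, 136] [312.2 126. ] med [ 595. -280.  105.] lo [ 581. -306.   89.] hi [ 624. -265.  110.]
scene red [334, 149, 8, 19, 97] [337.4 157.7] med [ 447. -236.  111.] lo [ 441. -249.   78.] hi [ 456. -231.  134.]
scene blue [248, 174, 16, 13, 50] [255.3 180.4] med [527. -14.  92.] lo [506. -28.  88.] hi [551.  -8.  94.]
scene blue [204, 219, 13, 23, 185] [209.2 230.2] med [492. 156.  47.] lo [490. 140.  15.] hi [495. 171.  82.]
scene wood [194, 114, 25, 15, 242] [205.  120.9] med [806. -37. 108.] lo [766. -72. 105.] hi [834.  -9. 112.]
scene wood [322, 159, 28, 19, 231] [335.6 168.7] med [ 444. -236.   69.] lo [ 423. -269.   61.] hi [ 479. -213.   72.]
scene top [170, 152, 105, 74, 3516] 90.64818802968688 ((567.0923461914062, 61.63709259033203), (145.48219299316406, 243.93174743652344), 2.95426344871521)
frame [528.78317093 -17.35972941  91.        ] ((529.8761596679688, -17.74066162109375), (46.3133430480957, 20.067081451416016), 2.597447156906128)
side red [273, 214, 7, 23, 124] [275.6 224.4] med [ 447. -246.  109.] lo [ 443. -250.   78.] hi [ 455. -238.  131.]
side red [334, 216, 19, 17, 191] [342.5 225.2] med [ 595. -299.  102.] lo [ 582. -309.   88.] hi [ 626. -265.  106.]
side blue [236, 174, 14, 29, 212] [243.3 188.8] med [497.  64.  49.] lo [ 245. -524.   15.] hi [500. 114. 377.]
side wood [337, 219, 8, 3, 13] [339.7 219.5] med [ 601. -277.  105.] lo [ 593. -282.  104.] hi [ 610. -273.  107.]
side wood [259, 230, 33, 40, 455] [272.4 250.4] med [ 427. -257.   42.] lo [ 422. -272.   -2.] hi [ 488. -118.   68.]
side wood [281, 257, 8, 10, 36] [283.4 261.6] med [ 460. -267.   14.] lo [ 453. -270.    5.] hi [ 471. -266.   29.]
side top [238, 158, 70, 39, 1532] 88.08815272278139 ((567.380615234375, 62.24205780029297), (143.1608123779297, 250.21624755859375), 2.5248944759368896)
```

View pics/crop1.png

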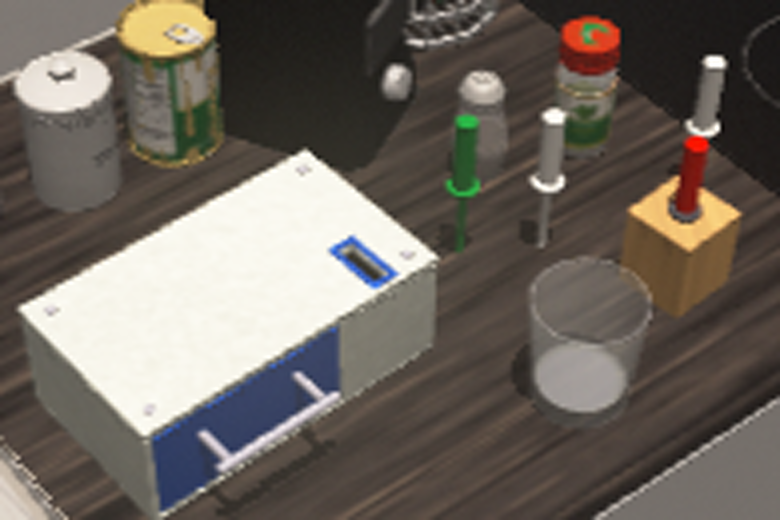

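The crop confirms it: the red handle stands in the wooden stand, and the green and white look-alikes have no wooden block. The slot frame is near the right end of the box top. Next I triangulate the key and its neighbours, then go above it and look.

```bash
cat >> h.py <<'E'
def tri(*cu):
    A=[];b=[]
    for c,uv in cu:
        d=c["R"].T@np.linalg.solve(c["mtx"],np.array([uv[0],uv[1],1.])); d/=np.linalg.norm(d)
        M=np.eye(3)-np.outer(d,d); A.append(M); b.append(M@(-c["R"].T@c["t"]))
    return np.linalg.lstsq(np.vstack(A),np.hstack(b),rcond=None)[0]
RY=np.array([[1.,0,0],[0,-1,0],[0,0,-1]])   # fingers close along y
RX=np.array([[0,1.,0],[1,0,0],[0,0,-1]])   # fingers close along x
E
python3 - <<'E'
from h import *
from bench import bot
a=dict(np.load("scene0.npz"));b=dict(np.load("side0.npz"))
k=tri((a,(337.4,157.7)),(b,(275.6,224.4)))
print("key",k.round(1), "white1",tri((a,(341,144)),(b,(316,240))).round(), "white2",tri((a,(302,153)),(b,(297,208))).round(),"tumbler rim",ray(a,(312,187),91).round(),"base",ray(a,(310,211),3).round())
try:
    for R in(RY,RX): print(bot.solve_ik([k[0],k[1],88],R))
    bot.move_to([k[0],k[1],235],RY)
    c=bot.capture("wrist"); np.savez("w1.npz",**{q:np.array(v) for q,v in c.items()})
    cv2.imwrite("pics/w1.png",c["frame"][...,::-1])
    s=bot.observe(); print(s["clock"],s["eef_pos"],(-c["R"].T@c["t"]).round(),c["R"].round(2).tolist())
except bot.MotionError as e: print(e)
E
```

```text
key [ 450.4 -240.7  105.5] white1 [ 511. -313.   85.] white2 [ 534. -184.   99.] tumbler rim [ 420. -121.   91.] base [ 413. -118.    3.]
[ 0.58171805  0.36881297 -0.15679847  1.8134101   0.06855487  0.96460297
 -1.17458833]
[ 0.75490577  0.39071254 -0.37856242  1.80671202  0.17074953  0.9761707
  0.30619173]
1.4917 [ 449.47211469 -242.608426    234.88259213] [ 517. -242.  377.] [[-0.0, -1.0, 0.0], [-0.96, 0.0, 0.27], [-0.27, -0.0, -0.96]]
```

View pics/w1.png

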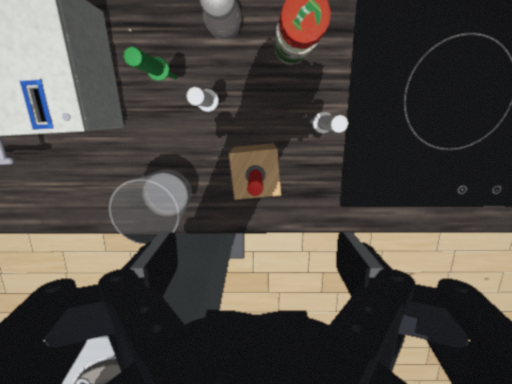

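Wrist view: red key at (255,182) in the stand (255,172), slot frame at (37,104), tumbler clear at (150,205). I'll refine the positions from this view and grasp.

```bash
cat >> h.py <<'E'
def msk(c):
    H=hsv(c)
    return {"red":((H[...,0]<8)|(H[...,0]>172))&(H[...,1]>170)&(H[...,2]>60),"blue":(abs(H[...,0]-113)<12)&(H[...,1]>120)&(H[...,2]>50),
     "wood":(abs(H[...,0]-17)<7)&(H[...,1]>90)&(H[...,2]>90)}
def plane_rect(c,m,z,fill=True):
    ct=max(cv2.findContours(m.astype(np.uint8),cv2.RETR_EXTERNAL,cv2.CHAIN_APPROX_NONE)[0],key=cv2.contourArea)[:,0]
    return cv2.minAreaRect(np.array([ray(c,p,z)[:2] for p in ct],np.float32))
E
python3 - <<'E'
from h import *
from bench import bot
import sys
c=dict(np.load("w1.npz")); M=msk(c)
def win(m,u0,u1,v0,v1):
    o=np.zeros_like(m); o[v0:v1,u0:u1]=m[v0:v1,u0:u1]; return o
st=plane_rect(c,win(M["wood"]|M["red"],220,290,130,205),68); print("stand",st)
fr=plane_rect(c,win(M["blue"],15,60,70,140),91); print("frame",fr)
v,u=np.nonzero(win(M["red"],220,290,160,205)); print("red",u.min(),u.max(),v.min(),v.max())
top=ray(c,((u[v>v.max()-12]).mean(),v.max()-7.5),134); print("top",top.round(1))
P=cloud(c); m=win(M["red"],220,290,160,205)&(c["depth"]>0)&(abs(P[...,2]-134)<8); print("depth top",P[m].mean(0).round(1),m.sum())
E
```

```text
stand ((450.88775634765625, -240.78390502929688), (57.77018356323242, 57.76080322265625), 5.061412811279297)
frame ((528.9956665039062, -17.651592254638672), (46.210906982421875, 20.681642532348633), 2.8618016242980957)
red 248 262 170 195
top [ 452.4 -240.3  134. ]
depth top [ 452.2 -240.4  131.1] 188
```

Run:
```python
from h import *
from bench import bot
k=np.array([451.3,-240.6])
bot.command_gripper(50,50)
bot.move_straight([*k,140],velocity=150)
bot.move_straight([*k,87],velocity=70)
bot.command_gripper(0,50)
s=bot.observe(); print(s["clock"],s["eef_pos"].round(1),s["gripper_width"],s["grasp_force"],s["force"].round(2))
if s["gripper_width"]>8:
    bot.move_straight([*k,190],velocity=120)
    s=bot.observe(); print(s["eef_pos"].round(1),s["gripper_width"],s["force"].round(2))
    bot.move_straight([529,-17.7,190],velocity=200)
    bot.sleep(.2)
    s=bot.observe(); print(s["clock"],s["eef_pos"].round(1),s["force"].round(2))
    ims=[]
    for n in("wrist","scene","side"):
        c=bot.capture(n); np.savez(n+"2.npz",**{q:np.array(v) for q,v in c.items()})
        u,v=proj(c,[529,-17.7,100]); u,v=int(u),int(v); print(n,u,v)
        u=min(max(u,45),466);v=min(max(v,50),333)
        ims.append(cv2.resize(c["frame"][v-50:v+50,u-42:u+42,::-1],None,fx=3,fy=5/5*3,interpolation=cv2.INTER_CUBIC))
    cv2.imwrite("pics/held.png",np.hstack(ims))
```

```text
4.0333 [ 451.8 -241.    87.6] 14.874571633916139 48.61865758895874 [ 0.89 -0.13  2.15]
[ 450.6 -240.3  189. ] 15.043924636652134 [-0.16 -0.2  -0.56]
6.575 [528.8 -18.9 190. ] [ 0.01  0.67 -0.83]
wrist 255 193
scene 255 177
side 266 183
```

View pics/held.png

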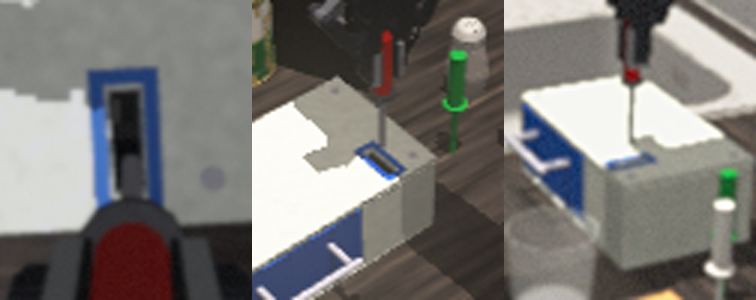

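The held crops show the key hanging nearly vertical. The rod tip is at about (256,195) in wrist, (256,175) in scene and (267,181) in side, right over the slot. Next I check its lateral offset numerically.

Run:
```python
from h import *
c,a,b=[dict(np.load(n+"2.npz")) for n in("wrist","scene","side")]
print("tri",tri((c,(256.3,195.3)),(a,(256.3,174.7)),(b,(266.7,180.7))).round(1), "wristray z108",ray(c,(256.3,195.3),108).round(1))
g=cv2.cvtColor(c["frame"],cv2.COLOR_RGB2GRAY); B=msk(c)["blue"]
for r in range(162,206,3):
    u=np.nonzero(B[r,225:290])[0]+225
    if len(u): print(r,u.min(),u.max(),ray(c,((u.min()+u.max())/2,r),91).round(1)[:2], g[r,244:268].tolist())
```

```text
tri [529.7 -19.8 109. ] wristray z108 [529.7 -18.4 108. ]
168 243 264 [550.7 -15.9] [58, 57, 57, 57, 57, 58, 57, 56, 58, 56, 59, 59, 59, 60, 60, 58, 59, 60, 59, 58, 65, 95, 124, 131]
171 243 264 [547.9 -15.8] [57, 60, 63, 78, 92, 95, 95, 99, 105, 106, 107, 109, 112, 112, 111, 103, 90, 68, 59, 59, 65, 90, 120, 133]
174 243 264 [545.1 -15.8] [58, 57, 63, 85, 97, 72, 43, 32, 31, 30, 30, 29, 30, 29, 38, 65, 85, 69, 56, 59, 62, 83, 112, 130]
177 243 264 [542.3 -15.8] [57, 58, 62, 76, 86, 64, 42, 44, 41, 29, 21, 23, 17, 25, 34, 66, 87, 72, 59, 57, 63, 80, 111, 132]
180 244 265 [539.4 -16.7] [104, 106, 111, 106, 95, 76, 50, 44, 41, 27, 19, 22, 19, 23, 30, 55, 75, 72, 61, 58, 61, 74, 105, 128]
183 244 265 [536.6 -16.7] [118, 111, 111, 116, 123, 119, 73, 42, 37, 26, 22, 21, 21, 22, 30, 53, 78, 76, 64, 59, 60, 71, 101, 127]
186 244 265 [533.7 -16.7] [127, 113, 114, 124, 145, 144, 90, 31, 24, 27, 26, 27, 26, 25, 30, 49, 70, 74, 63, 58, 58, 69, 100, 129]
189 244 265 [530.8 -16.7] [131, 112, 111, 115, 123, 120, 73, 28, 18, 20, 18, 14, 16, 19, 20, 39, 66, 81, 65, 57, 57, 67, 99, 129]
192 245 265 [527.8 -17.2] [138, 112, 111, 111, 110, 102, 73, 33, 13, 11, 11, 13, 12, 9, 15, 31, 63, 80, 67, 57, 56, 65, 90, 121]
195 245 265 [524.9 -17.2] [149, 112, 109, 112, 114, 118, 103, 56, 17, 22, 38, 52, 56, 56, 51, 45, 65, 85, 69, 58, 59, 62, 87, 116]
198 245 265 [522.  -17.2] [149, 113, 110, 110, 114, 121, 112, 63, 22, 41, 57, 63, 63, 64, 62, 62, 72, 86, 72, 58, 55, 60, 80, 108]
201 245 265 [519.  -17.1] [151, 113, 109, 110, 117, 132, 136, 83, 25, 42, 56, 62, 63, 64, 62, 61, 66, 77, 72, 61, 55, 60, 79, 110]
204 245 266 [516.  -17.6] [151, 115, 110, 109, 119, 143, 150, 92, 36, 44, 58, 63, 61, 62, 62, 61, 62, 69, 72, 62, 57, 58, 72, 103]
```

```bash
cat > probe.py <<'E'
from h import *
from bench import bot
OFF=81.6  # TCP z - tip z
def cmd(x,tip): return [x,-16.4+.048*(x-529),tip+OFF]
def f():
    F=[]
    for _ in range(3): bot.sleep(.02); F.append(bot.observe()["force"])
    return np.mean(F,0)
def probe(x):
    """step down at x until latch releases; returns 'released','hit top','nothing','jam'"""
    bot.move_straight(cmd(x,98),velocity=80); bot.sleep(.2); f0=f()
    contact=None; peak=0; tip=90.
    while tip>38:
        contact or 0
        tip-=2 if contact is None else 1
        bot.move_straight(cmd(x,tip),velocity=40); d=f()-f0; s=bot.observe()
        print(f"x{x:.0f} t{s['clock']:.2f} cmd{tip:.0f} tip{s['eef_pos'][2]-OFF:.1f} y{s['eef_pos'][1]:.1f} d{d.round(1)}")
        if abs(d[1])>4 or abs(d[0])>4 or d[2]>8: return 'jam'
        if contact is None and d[2]>1.3:
            if tip>78: return 'hit top'
            contact=tip
        if contact is not None:
            if d[2]<peak-1.2 and peak>3: return 'released'
            peak=max(peak,d[2])
            if contact-tip>11: return 'end'
    return 'nothing'
E
python3 - <<'E'
from probe import *
for x in(529,):
    r=probe(x); print(r)
    if r in('nothing',): bot.move_straight(cmd(x,98),velocity=120)
E
```

```text
x529 t7.71 cmd88 tip87.8 y-16.4 d[ 0.1 -0.4  0.7]
x529 t8.01 cmd86 tip86.0 y-16.4 d[-0.1 -0.7 -0.2]
x529 t8.31 cmd84 tip83.9 y-16.4 d[-0.5 -0.1 -0.3]
x529 t8.61 cmd82 tip81.9 y-16.4 d[ 0.1 -0.5 -0.1]
x529 t8.91 cmd80 tip79.9 y-16.4 d[-0.6  0.  -0.5]
x529 t9.21 cmd78 tip77.9 y-16.4 d[-0.4 -0.1 -0.4]
x529 t9.51 cmd76 tip75.9 y-16.4 d[-0.   0.2  0.2]
x529 t9.81 cmd74 tip73.9 y-16.4 d[-0.6 -0.1  0.2]
x529 t10.11 cmd72 tip71.9 y-16.4 d[0.1 0.6 0.4]
x529 t10.41 cmd70 tip69.9 y-16.4 d[ 0.2 -0.2 -0. ]
x529 t10.71 cmd68 tip67.9 y-16.4 d[-0.5 -0.1 -0.1]
x529 t11.01 cmd66 tip65.9 y-16.4 d[-0.5 -0.4  0.2]
x529 t11.31 cmd64 tip63.9 y-16.4 d[-0.5 -0.2 -0.1]
x529 t11.61 cmd62 tip61.9 y-16.4 d[-0.6  0.3  0.1]
x529 t11.91 cmd60 tip59.9 y-16.4 d[-0.3 -0.8 -0.1]
x529 t12.21 cmd58 tip57.9 y-16.4 d[-0.4  0.2 -0.1]
x529 t12.51 cmd56 tip55.9 y-16.4 d[-0.7  0.3  0.1]
x529 t12.81 cmd54 tip53.9 y-16.4 d[-0.4 -0.9 -0.3]
x529 t13.11 cmd52 tip51.9 y-16.4 d[-0.1 -0.8 -0.1]
x529 t13.41 cmd50 tip49.9 y-16.4 d[-0.2  0.2  0.1]
x529 t13.71 cmd48 tip48.0 y-16.4 d[ 0.1  0.1 -0.2]
x529 t14.01 cmd46 tip45.9 y-16.4 d[-0.1  0.5  0.2]
x529 t14.31 cmd44 tip43.9 y-16.4 d[-0.5 -0.2  0.2]
x529 t14.61 cmd42 tip41.9 y-16.4 d[-0.3 -0.9 -0.6]
x529 t14.91 cmd40 tip39.9 y-16.4 d[ 0.3  0.  -0.2]
x529 t15.21 cmd38 tip37.9 y-16.4 d[-0.8  0.3  0.2]
nothing
```

```bash
sed -i 's/tip-=2 if/tip-=3 if/; s/tip>38/tip>44/' probe.py
python3 - <<'E'
from probe import *
for x in(538,520):
    r=probe(x); print(r)
    if r!='nothing': break
    bot.move_straight(cmd(x,98),velocity=150)
c=bot.capture("scene"); cv2.imwrite("pics/after.png",cv2.resize(c["frame"][120:260,150:310,::-1],None,fx=3,fy=3))
E
```

```text
x538 t16.85 cmd87 tip86.8 y-16.0 d[-0.4 -0.2  0. ]
x538 t17.15 cmd84 tip83.9 y-16.0 d[-0.  -0.3  0.1]
x538 t17.45 cmd81 tip80.9 y-16.0 d[-0.6 -0.3 -0.5]
x538 t17.75 cmd78 tip77.9 y-16.0 d[ 0.  -0.1 -0.1]
x538 t18.05 cmd75 tip74.9 y-16.0 d[-0.1 -0.5  0.3]
x538 t18.35 cmd72 tip72.1 y-16.0 d[0.  0.4 0.1]
x538 t18.65 cmd69 tip69.2 y-16.0 d[-0.5  0.1  2.5]
x538 t18.95 cmd68 tip68.3 y-16.0 d[-0.3 -0.6  4.7]
x538 t19.25 cmd67 tip67.1 y-16.0 d[ 0.3 -0.6  4.8]
x538 t19.55 cmd66 tip65.9 y-16.0 d[1.1 0.  4.4]
x538 t19.85 cmd65 tip65.0 y-16.0 d[ 0.1 -1.   3.8]
x538 t20.15 cmd64 tip64.1 y-16.0 d[ 0.8 -0.7  4.6]
x538 t20.45 cmd63 tip63.5 y-16.0 d[ 0.2 -0.8  6.5]
x538 t20.75 cmd62 tip63.2 y-16.1 d[-0.8 -0.6 10.3]
jam
```

View pics/after.png

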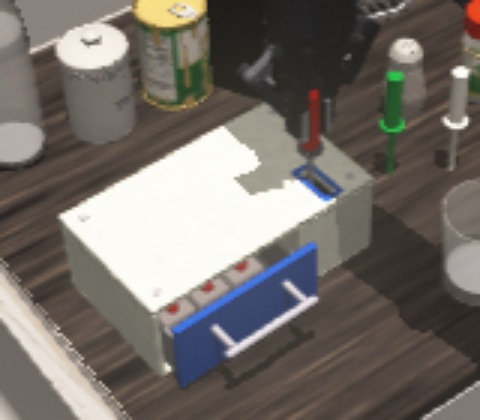

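The drawer has sprung out, with its blue front clear of the box around (245,310) in the crop. Now I put the key back.

Run:
```python
from probe import *
p=bot.observe()["eef_pos"]
bot.move_straight([538,-16,195],velocity=120)
h=[451.4,-240.8]
bot.move_straight([*h,195],velocity=250)
bot.move_straight([*h,156],velocity=120); bot.sleep(.25); f0=f(); print(bot.observe()["eef_pos"].round(1),f0)
ok=True
for z in(147,143,138,120,100,91,89.5,88.5,88,87.5,87):
    bot.move_straight([*h,z],velocity=60); d=f()-f0; s=bot.observe(); print(z,round(s["clock"],2),s["eef_pos"].round(1),d.round(1))
    if np.abs(d).max()>4: ok=z<90; break
    if z<90 and d[2]>1.5: break
if ok:
    bot.command_gripper(45); bot.sleep(.2)
    bot.move_straight([*h,185],velocity=150)
    c=bot.capture("scene"); cv2.imwrite("pics/stand.png",cv2.resize(c["frame"][115:255,180:380,::-1],None,fx=3,fy=3)); np.savez("scene3.npz",**{q:np.array(v) for q,v in c.items()})
    print(bot.observe()["clock"],bot.observe()["gripper_width"])
    H=hsv(c);P=cloud(c)
    m=msk(c)["blue"]
    for mm,s,ce in comps(m,30):
        q=P[mm&(c["depth"]>0)]; print(s.tolist(),ce.round(),np.median(q,0).round(),np.percentile(q,3,0).round(),np.percentile(q,97,0).round())
    for mm,s,ce in comps(msk(c)["red"],30):
        q=P[mm&(c["depth"]>0)]; print("red",ce.round(1),np.median(q,0).round(),np.percentile(q,3,0).round(),np.percentile(q,97,0).round())
```

```text
[ 451.9 -241.   156.8] [ 0.14313429 -0.53491149 -1.06368013]
147 23.62 [ 451.1 -240.7  146.6] [-0.2  0.4  0.5]
143 23.92 [ 451.3 -240.8  142.9] [-0.2  0.7 -0.3]
138 24.22 [ 451.2 -240.7  137.7] [-0.4  0.9  0.3]
120 24.72 [ 451.4 -240.7  119.8] [0.1 0.3 0.2]
100 25.25 [ 451.4 -240.8   99.9] [0.3 0.5 0.3]
91 25.6 [ 451.2 -240.7   90.7] [0.4 0.3 0. ]
89.5 25.9 [ 451.5 -240.8   89.6] [-0.4  0.4  0.5]
88.5 26.2 [ 451.4 -240.8   88.5] [-0.3  0.3  0.2]
88 26.5 [ 451.4 -240.8   88. ] [-0.1  0.5 -0.1]
87.5 26.8 [ 451.5 -240.8   87.6] [-0.   0.3  0.5]
87 27.1 [ 451.5 -240.9   87.5] [-1.7  1.   5.8]
28.55 44.71536358425765
[414, 29, 15, 11, 80] [421.  34.] [  801. -1048.    63.] [  783. -1071.    49.] [  831. -1037.    76.]
[248, 174, 16, 13, 50] [255. 180.] [527. -15.  92.] [507. -27.  89.] [552.  -7.  95.]
[208, 201, 47, 48, 364] [221. 228.] [469. 147.  67.] [466.  35.  15.] [480. 172.  85.]
[223, 223, 19, 10, 56] [230. 228.] [470. 111.  38.] [467.  75.  26.] [472. 127.  69.]
red [312.  126.4] [ 595. -278.  105.] [ 581. -307.   90.] [ 624. -264.  110.]
red [337.3 158. ] [ 447. -235.  109.] [ 442. -245.   77.] [ 455. -232.  134.]
```

View pics/stand.png

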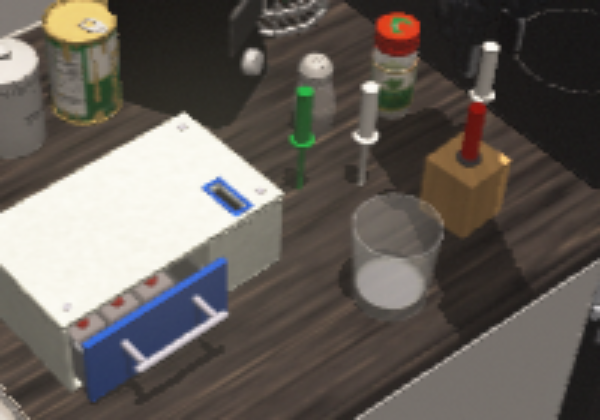

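The red key stands in the wooden stand at (470,140), with its collar on top. The drawer is ajar, and the handle bar runs from (140,358) to (227,315) in the crop. Next I go above the handle and locate it.

Run:
```python
from probe import *
a=dict(np.load("scene3.npz"))
e=[ray(a,(180+x/3,115+y/3),60) for x,y in((140,358),(227,315))]; print(np.round(e,1))
m=(e[0]+e[1])/2; print(m)
t=np.radians(2.75); Z=np.array([[np.cos(t),-np.sin(t),0],[np.sin(t),np.cos(t),0],[0,0,1]]); R=Z@RX; np.save("R.npy",R)
print(bot.solve_ik([m[0],m[1],46],R),bot.solve_ik([m[0]-40,m[1],46],R))
bot.move_straight([451.4,-240.8,200])
bot.move_to([m[0],m[1],200],R); bot.sleep(.2)
c=bot.capture("wrist"); np.savez("w4.npz",**{q:np.array(v) for q,v in c.items()})
s=bot.observe(); print(s["clock"],s["eef_pos"].round(1)); cv2.imwrite("pics/w4.png",c["frame"][...,::-1])
P=cloud(c); q=P[(c["depth"]>0)&(abs(P[...,2]-61)<5)&(abs(P[...,0]-m[0])<22)&(abs(P[...,1]-m[1])<60)]
if len(q): print(len(q),q.mean(0),cv2.minAreaRect(q[:,:2].astype(np.float32)))
```

```text
[[446.8 133.9  60. ]
 [440.1  49.   60. ]]
[443.47344872  91.49009753  60.        ]
[ 0.26572273  0.39064614 -0.61904534  1.99107314  0.29867137  0.84943024
 -0.46940653] [ 0.27955301  0.31942923 -0.63624372  2.08745815  0.26023972  0.81123377
 -0.46542989]
30.3083 [443.8  90.4 199.9]
886 [444.60446986 101.78906111  62.52137106] ((451.53509521484375, 97.34214782714844), (30.306264877319336, 96.37480926513672), 2.1553218364715576)
```

View pics/w4.png

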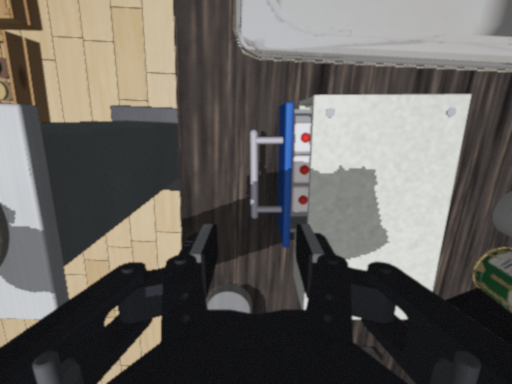

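The wrist view shows the bar from (254,131) to (255,217), with the drawer front at u≈287. The gap between them is free. I'll cast those pixels at bar height, descend, grip and pull.

Run:
```python
from probe import *
c=dict(np.load("w4.npz")); R=np.load("R.npy")
e=np.array([ray(c,p,62) for p in((254,131),(255,217))]); fr=ray(c,(284.5,174),83); m=e.mean(0); print(e.round(1),m.round(1),"front",fr.round(1))
x,y=m[0],m[1]
if abs(x-441.5)<5 and abs(y-91.5)<8:
    bot.command_gripper(22,25)
    bot.move_straight([x,y,85],velocity=150); bot.sleep(.2); f0=f()
    for z in(66,54,46):
        bot.move_straight([x,y,z],velocity=60); d=f()-f0; print(z,d.round(1),bot.observe()["eef_pos"].round(1))
        if np.abs(d).max()>5: raise SystemExit("contact")
    bot.command_gripper(0,25); s=bot.observe(); print(s["clock"],s["gripper_width"],s["grasp_force"],s["eef_pos"].round(1))
```

```text
[[438.8 144.1  62. ]
 [443.9  50.1  62. ]] [441.3  97.1  62. ] front [470.9 104.9  83. ]
66 [0.  0.7 0.1] [441.2  97.1  65.7]
54 [0.6 0.9 0. ] [441.1  97.1  53.8]
46 [-0.   0.5 -0.7] [441.1  97.1  45.8]
33.3417 6.879878575056829 24.454345107078552 [441.4  97.1  46.1]
```

Run:
```python
from probe import *
p=bot.observe()["eef_pos"]; p=np.array([441.3,97.1,46]); u=np.array([-.9988,-.048,0]); f0=f()
for d in(8,16,24,30,33,35,36.5,38):
    bot.move_straight(p+u*d,velocity=60); F=f()-f0; s=bot.observe(); print(d,round(s["clock"],2),s["eef_pos"].round(1),F.round(1),s["gripper_width"].round(1))
    if abs(F[0])>8 or abs(F[1])>10: break
bot.command_gripper(22); bot.sleep(.2)
q=bot.observe()["eef_pos"]
bot.move_straight([q[0],q[1],150],velocity=100); bot.move_straight([q[0],q[1],230],velocity=200)
bot.sleep(.3)
c=bot.capture("scene"); cv2.imwrite("pics/end.png",cv2.resize(c["frame"][115:325,150:380,::-1],None,fx=2.6,fy=2.6)); P=cloud(c)
for mm,s,ce in comps(msk(c)["blue"],50):
    g=P[mm&(c["depth"]>0)]; print(ce.round(),np.median(g,0).round())
print(bot.observe()["clock"])
```

```text
Traceback (most recent call last):
AttributeError: 'float' object has no attribute 'round'
```

Run:
```python
from probe import *
p=np.array([441.3,97.1,46]); u=np.array([-.9988,-.048,0]); f0=np.zeros(3)
for d in(16,24,30,33,35,36.5,38):
    bot.move_straight(p+u*d,velocity=60); F=f()-f0; s=bot.observe(); print(d,round(s["clock"],2),s["eef_pos"].round(1),F.round(1),round(s["gripper_width"],1))
    if abs(F[0])>8 or abs(F[1])>10: break
bot.command_gripper(22); bot.sleep(.2)
q=bot.observe()["eef_pos"]
bot.move_straight([q[0],q[1],150],velocity=100); bot.move_straight([q[0],q[1],230],velocity=200)
bot.sleep(.3)
c=bot.capture("scene"); cv2.imwrite("pics/end.png",cv2.resize(c["frame"][115:325,150:380,::-1],None,fx=2.6,fy=2.6)); P=cloud(c)
for mm,s,ce in comps(msk(c)["blue"],50):
    g=P[mm&(c["depth"]>0)]; print(ce.round(),np.median(g,0).round())
print(bot.observe()["clock"])
```

```text
16 34.06 [424.9  96.3  46.1] [-0.1 -0.2  1.1] 6.7
24 34.39 [417.   95.9  46.1] [-0.5 -0.1  1.9] 6.8
30 34.69 [411.   95.6  46. ] [-0.3 -0.5  2.5] 6.9
33 34.99 [408.1  95.5  46. ] [-0.3 -0.3  2.7] 6.7
35 35.29 [406.3  95.4  46. ] [-0.  -0.7  2.3] 6.6
36.5 35.59 [404.8  95.3  46. ] [-0.3 -0.5  2.2] 6.6
38 35.89 [403.2  95.2  46. ] [ 0.1 -1.   2.5] 6.7
[238. 234.] [433. 116.  56.]
38.4833
```

View pics/end.png

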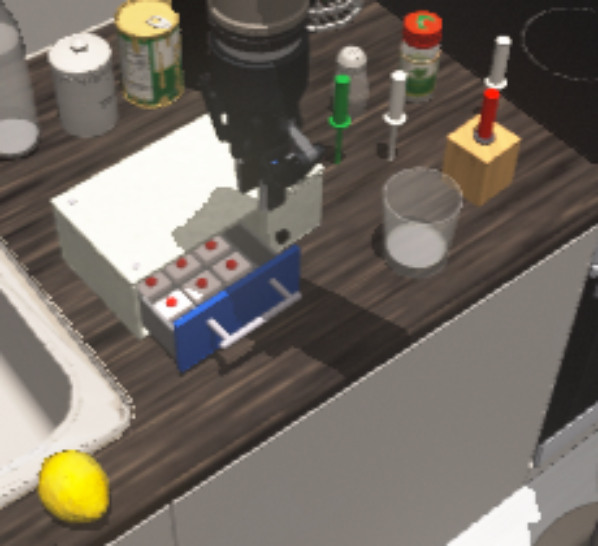

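The drawer is open about 61 of 65 mm, with its front at about (240,310). The key stands in its stand at (485,125), the other things haven't moved and the arm is clear.

```bash
python3 -c "
from bench import bot
print(bot.job_done())"
```

```text
the job is handed in; nothing more can be done
None
```

I released the latch with the red key (peak force about 10 N), stood the key back in its stand, then pulled the drawer out about 61 of 65 mm, and handed the job in at about 38.5 s.

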